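# Clamp a leaf specimen plate in its jig

### The job

Slide the leaf specimen plate along its channel until it is fully home against the end stop, then push the clamp's knobbed lever over its dead point so that it snaps into lock with its rubber foot pressing on the plate. Only push with the fingers: do not lift the plate, and leave the vials, dishes and other things on the bench where they are.

Things in the scene. Friction and masses are not known exactly. Their poses are not given: they have to be found in the camera images.
- jig: fixed white clamping jig. Frame: origin on the table, z up, +y = the way the plate is pushed in, x across the channel (x = 0 its middle). Slab 110 mm in x, y = -155 to +105 mm, top at z = 12 mm. Beyond the end stop two steel cheeks (y = 43 to 77 mm, x within +-28 mm, tops at z = 70 mm) carry the clamp lever. The channel is open at its -y end, with bare slab in front of it
- stop_face (a point): centre of the face of the aluminium end stop across the channel: jig x = 0, y = +20, z = 19 mm; axes as the jig's. The stop rises 12 mm above the slab. Two aluminium guide rails run along the channel from y = -66 mm to the stop, inner faces at x = -36.8 and +36.8 mm, tops at z = 22 mm
- plate_center (a point): centre, half-way up, of the loose specimen plate: aluminium block with a paper panel and green leaf on top, 70 mm in x, 100 mm along the channel, 14 mm thick, about 0.18 kg, flat on the slab (top z = 26 mm), front end between the rails. Starts 20 to 40 mm short of the stop; home, its centre is at jig y = -30 and its rear end at y = -80 mm. Slides when pushed at the middle of its rear end
- lever_pivot (a point): hinge of the clamp lever, jig x = 0, y = +60 mm, z = 62 mm; the hinge runs along jig x
- lever_knob (a point): centre of the black ball knob (28 mm across) on the lever's round handle (12 mm thick), 85 mm from the hinge. Open: the handle leans back 25 degrees away from the plate, knob at jig y = +96, z = 139 mm. It is pushed over the top towards jig -y; locked it leans 44 degrees towards the plate, knob at y = +1, z = 123 mm
- lever_foot (a point): centre of the sole of the lever's black rubber foot (18 mm across). The arm that carries it is rigid with the handle: open it stands up in the air (sole about 115 mm above the table), locked it presses on the top of the plate
- lever (a joint): angle of the clamp lever, rad: 0 = open (rests there), grows as the knob is pushed towards jig -y. Below 0.80 an over-centre spring pushes it back to open (up to 0.6 N m: about 7 N square to the handle at the knob); above 0.80 it snaps on by itself to lock, at about 1.20, with the foot on the plate. Mechanical end 1.29
- vial_a: loose clear seed vial, 27 mm across (blue cap 29 mm), 76 mm tall, standing; a bystander. Origin: centre of its underside
- vial_b: loose clear seed vial, 27 mm across (blue cap 29 mm), 76 mm tall, standing; a bystander. Origin: centre of its underside
- vial_c: loose clear seed vial, 27 mm across (blue cap 29 mm), 76 mm tall, standing; a bystander. Origin: centre of its underside
- dish_a: loose closed petri dish, 84 mm across, 16 mm tall; a bystander. Origin: centre of its underside
- dish_b: loose closed petri dish, 84 mm across, 16 mm tall; a bystander. Origin: centre of its underside
- tweezers: loose steel tweezers lying flat, 10 mm wide, 130 mm long along their y, 8 mm high; a bystander. Origin: underside, near the middle
- lens_stand: loose black ring-shaped lens stand, 52 mm across, 36 mm tall; a bystander. Origin: centre of its underside
- plate: the same specimen plate; origin at the centre of its underside (7 mm below plate_center)

How it is judged:
On the way, in this order (a step that is already met when the one before it is completed fails the run):
1. the plate is home against the end stop while the lever is still open (y of plate_center in the frame of jig above -0.0325 m and z of plate_center in the frame of jig below 0.0215 m and value of joint lever below 0.4 rad), for 0.2 s.
2. the lever has snapped into lock with its foot on the plate (value of joint lever above 1.14 rad and contact force between lever and plate above 2 N and y of plate_center in the frame of jig above -0.0325 m), for 0.2 s.
At the end, for the whole second after the job is handed in: The plate lies flat in the channel within 2.5 mm of the end stop; the lever is past 1.14 rad and at rest, its foot pressing on the plate with more than 2 N (all of step 2 and z of plate_center in the frame of jig below 0.0215 m and velocity of joint lever between -0.05 and 0.05 rad/s and linear speed of plate below 0.01 m/s); the robot touches nothing.
It fails at once if the plate is lifted more than 6 mm off the slab or tipped more than 0.15 rad (z of plate_center in the frame of jig above 0.025 m or angle between plate_center's own z axis and vertical above 0.15 rad).
It fails at once if a bystander is moved by more than 20 mm (distance of any of vial_a, vial_b, vial_c, dish_a, dish_b, tweezers, lens_stand from where it was at the start of the episode above 0.02 m).
It also fails if it takes over 48 s, if anything falls off the work surface, if the arm or the gripper's body presses on something with over 40 N, if the wrist force passes 120 N, or if a joint passes its speed limit or range.

### The arm

A 6-joint arm with a two-finger parallel gripper is mounted at the origin on the work surface. World frame = base frame: x ahead of the robot, y to its left, z up, the work surface at z = 0. Lengths are in m, angles in rad, forces in N, time in s.
With the tool pointing down it reaches from about 0.35 to 0.95 m from the base axis. Payload 17.4 kg.
Tool frame: the origin (TCP) lies midway between the tips of the shut fingers; the grasp point (between the pads) lies arm.grip_depth behind it (arm.grip_depth is the distance from the TCP to the grasp point, in m); y points along the fingers, z is the direction in which the jaws open and shut, and the axes are right-handed (so a half turn about y gives the same grasp; the last joint's range is limited). The gripper opens to 93 mm and grips with 3 to 60 N. Pads are 15 mm wide; open, the fingers measure 128 mm over their backs; the gripper's body (75 mm by 188 mm) begins 65 mm behind the grasp point.
Start: joints at [-1.297, 0.116, 1.442, -0, 1.584, -0.038], TCP at [0.207, -0.642, 0.187] pointing down, gripper open.
Joint ranges: [-2.83, 2.83], [-0.83, 2.19], [0.07, 2.5], [-1.14, 4.28], [0.01, 3], [-2.97, 2.97]. Speed limits (rad/s): [1.89, 1.89, 2.22, 3.14, 3.14, 3.14].

### API

Orientations are given as a unit quaternion [w, x, y, z].
In Python, from cell import arm, optics, hand_in gives the robot as it stands.
- The arm moves only by the tool servo_tool, never from a script. Its argument "rows" is a list of rows, each a list of 5 numbers: the closure, from 0 (fully open) to 1 (shut), then the shift along the world's x, y, z in mm, then the turn about the world's z in degrees. A call has 1 to 8 rows; each row shifts and turns the commanded pose from where the row before left it; what a row does not reach is not made up. A row lasts 1/8 s, in which the tool goes at most 62.5 mm and 10.7 degrees, less where a joint would pass 70% of its speed; a pose out of reach is approached as far as the arm can. A call with a gripper value outside its range is refused whole. The fingers move at their own pace and stop on an object; "squeeze" is the grip in N (left out, the last holds). Time passes only in rows, so rows that do not move let the fingers close. It gives the time, the measured TCP pose, the force and the opening at its end, in the units of the state.
- arm.observe(): the state, without advancing time (a new reading comes with each control period).
- optics.snapshot(name): name is "scene" or "top"; returns a dict with "img" (480x640x3 uint8, blue, green, red), "depth" (480x640 float32, m along the optical axis (not along the pixel's ray), 0 where there is no reading), "vfov" (degrees; the focal length in pixels is half the picture's height over the tangent of half this angle, whatever the lens; pixels are square), "cx", "cy" (the principal point, pixels), "R" (3x3) and "t" (3): a world point X has camera coordinates R X + t. Camera axes: x right, y down, z forward; pixel columns grow to the right and rows downward; lengths in m; the calibration is good to about 2 mm. A picture is of the moment at which its call begins.
- hand_in(): hands the job in, once; it reports no verdict.
Trained networks look in the newest picture that a camera, given by its name, has taken for a name from the list of things; names that differ only in an ending like _2 or _b are one class to them, and where a whole thing is asked for, a point or a joint stands for the part that bears it (a point fixed in the world has none). Each returns a list of dicts, best first, with "p" (0 to 1); they miss things now and then, are a little off and sometimes report something else, mostly with a low value. They report only what shows in the picture. A call takes as long as a camera call.
- optics.spot_in(name, camera): "at" ([x, y, z] in m, in world coordinates, good to about 4 mm: the middle of the surface that is visible of it).
- optics.pinpoint(name, camera): "at" ([x, y, z] in m, in world coordinates, good to about 4 mm: a listed point, or the origin of a listed thing).
The state is a dict: "time": time; "q": joint angles; "dq": joint speeds; "joint_torque": joint torques, N m; "ee_pos": TCP position; "orientation": TCP orientation; "contact_force": force on the tool from outside, world axes, zero at the start; "ft_torque": the same for the moment, N m; "width": finger opening in m.
Only numpy, scipy, OpenCV 4.12 (cv2) and the standard library are available. Lean on these libraries where they do the work, as an engineer would, in place of code of your own. Each camera call takes 0.05 s, during which the arm holds its last target.

## Working session

There is one attempt and no reset: what is moved stays moved. The work goes in short steps, Python scripts to look and compute and a tool call to move; the robot and the scene stay as the last step left them, time stands still between calls to the robot, and variables do not carry over. Pictures are saved under pics/ and viewed, and the job is handed in when it is done.

Besides the shell and the picture viewer there is one more tool, called after "Request:" in YAML: its name, and indented under it one key for each argument. servo_tool: Moves the arm, as the interface text tells. Its arguments: {"type":"object","properties":{"rows":{"type":"array"},"squeeze":{"type":"number"}},"required":["rows"]}

```bash
ls; mkdir -p pics; python3 - <<'E'
from cell import arm, optics
import cv2, numpy as np
s=arm.observe(); print({k:np.round(v,3).tolist() for k,v in s.items()}, arm.grip_depth)
for c in("scene","top"):
    d=optics.snapshot(c); cv2.imwrite(f"pics/{c}0.png",d["img"]); print(c,d["vfov"],d["cx"],d["cy"],np.round(d["R"],3).tolist(),d["t"])
    for n in "jig stop_face plate_center lever_pivot lever_knob lever_foot vial_a dish_a tweezers lens_stand plate".split():
        print(n,[(round(r["p"],2),np.round(r["at"],3).tolist()) for r in optics.pinpoint(n,c)])
E
```

```text
pics
{'time': 0.0, 'q': [-1.297, 0.116, 1.442, -0.0, 1.584, -0.038], 'dq': [-0.002, -0.0, -0.002, -0.001, -0.0, 0.001], 'joint_torque': [-0.0, -72.125, -62.262, 0.078, 0.024, -0.0], 'ee_pos': [0.207, -0.642, 0.186], 'orientation': [0.11, -0.11, 0.699, -0.698], 'contact_force': [0.268, 0.437, -0.175], 'ft_torque': [0.014, 0.046, -0.028], 'width': 0.093} 0.0188
scene 56.043542801803085 321.3886390843902 236.1082836968744 [[0.832, 0.555, 0.005], [0.436, -0.648, -0.624], [-0.343, 0.521, -0.781]] [-0.4569732  -0.18980943  1.34201197]
jig [(0.79, [0.532, -0.12, 0.001]), (0.16, [0.531, -0.117, 0.117])]
stop_face [(0.98, [0.531, -0.105, 0.022]), (0.37, [0.512, -0.174, 0.018])]
plate_center [(0.95, [0.508, -0.175, 0.018])]
lever_pivot [(0.7, [0.544, -0.062, 0.066])]
lever_knob [(0.7, [0.442, 0.0, 0.0]), (0.58, [0.556, -0.029, 0.142]), (0.17, [0.536, -0.103, 0.021])]
lever_foot []
vial_a [(0.74, [0.527, -0.535, 0.004]), (0.66, [0.67, -0.042, 0.006]), (0.57, [0.416, -0.128, 0.004])]
dish_a [(0.64, [0.542, 0.43, -0.006])]
tweezers [(0.64, [0.584, -0.282, 0.001])]
lens_stand [(0.81, [0.441, 0.0, 
[... 391 characters left out ...]
, -0.178, 0.017])]
lever_pivot [(0.71, [0.66, -0.164, 0.003]), (0.63, [0.545, -0.057, 0.062])]
lever_knob [(0.72, [0.657, -0.162, 0.006]), (0.56, [0.551, -0.022, 0.141])]
lever_foot [(0.62, [0.526, -0.118, 0.114]), (0.21, [0.657, -0.16, 0.006])]
vial_a [(0.73, [0.546, -0.06, 0.062]), (0.62, [0.518, -0.53, 0.002]), (0.55, [0.668, -0.039, 0.0]), (0.47, [0.418, -0.131, 0.001])]
dish_a [(0.79, [0.657, -0.164, 0.004]), (0.74, [0.536, 0.435, -0.0])]
tweezers [(0.57, [0.576, -0.28, -0.001])]
lens_stand [(0.61, [0.438, 0.001, -0.002]), (0.37, [0.544, -0.059, 0.062]), (0.32, [0.657, -0.159, 0.001])]
plate [(0.93, [0.515, -0.177, 0.016]), (0.59, [0.521, -0.532, 0.002]), (0.44, [0.53, -0.115, -0.001])]
```

View pics/scene0.png

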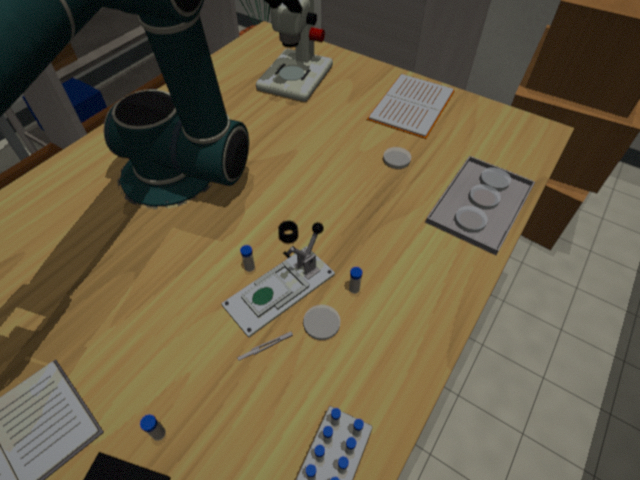

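View pics/top0.png

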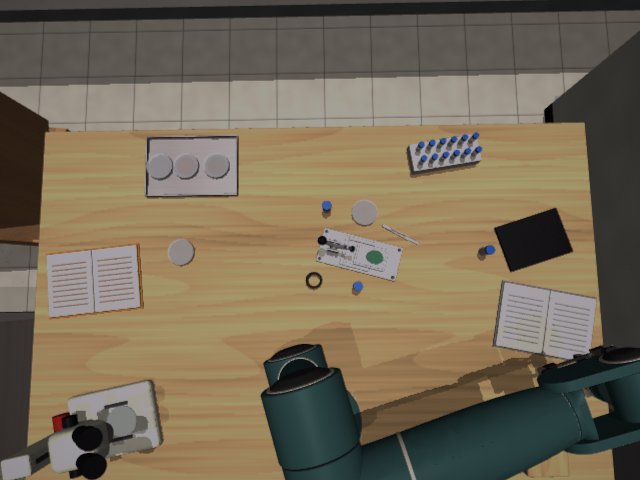

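```bash
python3 - <<'E'
from cell import optics
import cv2, numpy as np
for c,(x0,y0,x1,y1) in dict(top=(300,190,440,310),scene=(210,210,380,370)).items():
    d=optics.snapshot(c)
    cv2.imwrite(f"pics/{c}1.png",cv2.resize(d["img"][y0:y1,x0:x1],None,fx=4.5 if c=="top" else 3.5,fy=4.5 if c=="top" else 3.5,interpolation=cv2.INTER_CUBIC))
    f=240/np.tan(np.radians(d["vfov"]/2)); v,u=np.mgrid[:480,:640]; z=d["depth"]
    P=np.stack([(u-d["cx"])/f*z,(v-d["cy"])/f*z,z],-1); W=(P-d["t"])@d["R"]
    im=d["img"].astype(int); 
    near=(np.hypot(W[...,0]-.53,W[...,1]+.14)<.2)&(z>0)
    m=near&(W[...,2]>.007)&(W[...,2]<.03)
    m=cv2.morphologyEx(m.astype(np.uint8),cv2.MORPH_OPEN,np.ones((3,3)))
    n,l,st,_=cv2.connectedComponentsWithStats(m); k=l[240 if c=="top" else 300, 350 if c=="top" else 250]
    k=1+np.argmax(st[1:,4]); mm=l==k
    slab=mm
    pts=W[slab][:,:2].astype(np.float32)
    r=cv2.minAreaRect(pts*1000); print(c,mm.sum(),r)
    print(np.round(cv2.boxPoints(r),1).tolist())
    print("zhist",np.histogram(W[slab][:,2],bins=np.arange(.006,.032,.002)))
E
```

```text
top 2167 ((522.7421264648438, -141.67820739746094), (259.2837219238281, 110.31847381591797), 74.5827407836914)
[[435.1000061035156, -252.0], [541.5, -281.29998779296875], [610.4000244140625, -31.399999618530273], [504.0, -2.0]]
zhist (array([ 71, 224, 333, 321, 245, 131,  92, 132, 183, 192, 152,  91]), array([0.006, 0.008, 0.01 , 0.012, 0.014, 0.016, 0.018, 0.02 , 0.022,
       0.024, 0.026, 0.028, 0.03 ]))
scene 3933 ((522.873779296875, -142.2354736328125), (260.3379211425781, 112.75386047363281), 74.46333312988281)
[[433.70001220703125, -252.5], [542.2999877929688, -282.70001220703125], [612.0999755859375, -31.899999618530273], [503.3999938964844, -1.7000000476837158]]
zhist (array([ 47, 392, 903, 648, 231,  97, 118, 224, 414, 482, 292,  85]), array([0.006, 0.008, 0.01 , 0.012, 0.014, 0.016, 0.018, 0.02 , 0.022,
       0.024, 0.026, 0.028, 0.03 ]))
```

View pics/top1.png

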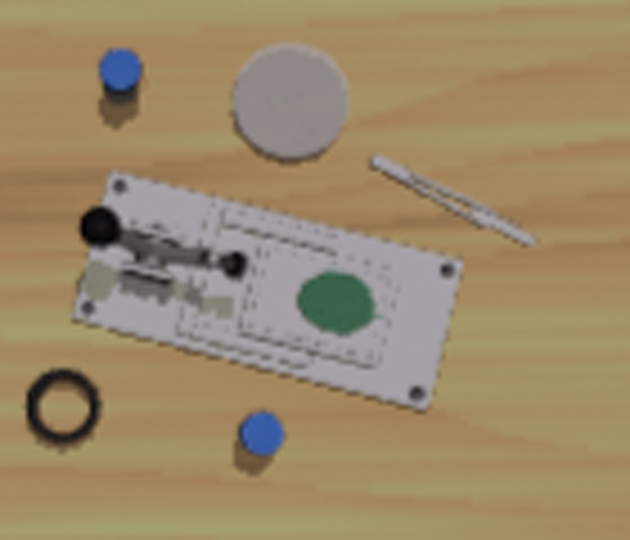

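View pics/scene1.png

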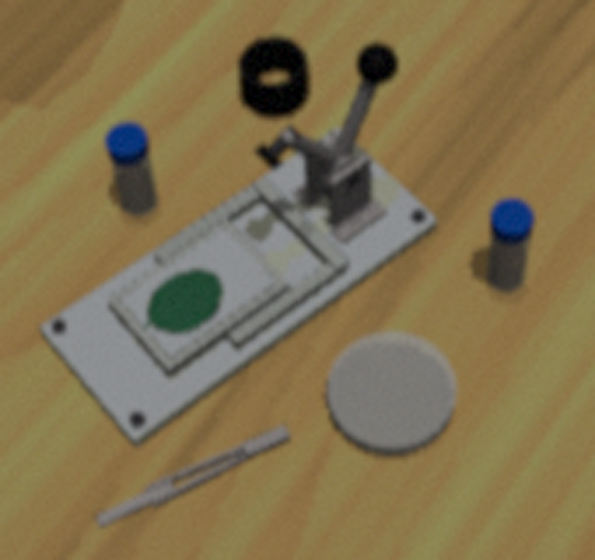

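```bash
cat > h.py <<'E'
import numpy as np
a=np.radians(-15.5); O=np.array([.5295,-.1179]); X=np.array([np.cos(a),np.sin(a)]); Y=np.array([-np.sin(a),np.cos(a)])
def w(x,y): return O+X*x+Y*y
def j(p): d=np.array(p[:2])-O; return np.array([d@X,d@Y])
E
python3 - <<'E'
from h import *
from cell import arm
from scipy.spatial.transform import Rotation as R
s=arm.observe(); q=s["orientation"]; print(np.round(R.from_quat([q[1],q[2],q[3],q[0]]).as_matrix(),3))
print("tcp jig",j(s["ee_pos"]),s["ee_pos"])
for n,p in dict(v1=(.52,-.532),v2=(.669,-.04),v3=(.417,-.13),dish=(.657,-.162),tw=(.58,-.281),lens=(.44,0),plate=(.513,-.177),knob=(.5535,-.026)).items(): print(n,np.round(j(p)*1000))
for y in(-.17,-.135,-.08,.13,.1,0): print(y,w(0,y))
E
```

```text
[[-0.952  0.     0.307]
 [-0.307  0.    -0.952]
 [-0.    -1.    -0.   ]]
tcp jig [-0.1705124  -0.59162639] [ 0.20708378 -0.64244175  0.18664116]
v1 [ 102. -402.]
v2 [114. 112.]
v3 [-105.  -42.]
dish [135.  -8.]
tw [  92. -144.]
lens [-118.   90.]
plate [ -0. -61.]
knob [-1. 95.]
-0.17 [ 0.48406948 -0.28171718]
-0.135 [ 0.49342282 -0.24799011]
-0.08 [ 0.50812093 -0.19499044]
0.13 [0.56424099 0.00737196]
0.1 [ 0.55622384 -0.02153695]
0 [ 0.5295 -0.1179]
```

Request:
servo_tool:
  rows:
    - [1,35,47,0,7]
    - [1,35,47,0,7]
    - [1,35,47,0,7]
    - [1,35,47,0,7]
    - [1,35,47,0,7]
    - [1,35,47,0,7]
    - [1,35,47,0,7]
    - [1,35,47,0,7.5]
  squeeze: 20

```text
time: 2.3
ee_pos: [0.4879, -0.2648, 0.1869]
orientation: [-0.429, 0.428, -0.562, 0.563]
contact_force: [0.3, -0.3, -0.0]
width: 0.0176
```

Request:
servo_tool:
  rows:
    - [1,0,0,0,0]
    - [1,0,0,0,0]

```text
time: 2.55
ee_pos: [0.487, -0.2666, 0.1867]
orientation: [-0.427, 0.427, -0.563, 0.564]
contact_force: [-0.8, 0.3, -0.6]
width: 0.0011
```

```bash
python3 - <<'E'
from h import *
from cell import arm
from scipy.spatial.transform import Rotation as R
s=arm.observe(); q=s["orientation"]; m=R.from_quat([q[1],q[2],q[3],q[0]]).as_matrix(); print("jaw",np.degrees(np.arctan2(m[1,2],m[0,2])),s["time"],s["width"],s["contact_force"])
print("tcp jig",j(s["ee_pos"]),s["ee_pos"]); print((w(0,-.15)-s["ee_pos"][:2])*1000)
E
```

```text
jaw -15.65600514182525 2.55 0.0010644481386070475 [-0.84368697  0.27920324 -0.56819984]
tcp jig [-0.00124569 -0.15467851] [ 0.48696358 -0.26662003  0.18668466]
[2.45066171 4.17545985]
```

Descend behind the plate to z ≈ 0.019.

Request:
servo_tool:
  rows:
    - [1,2,3,-50,0]
    - [1,0,0,-50,0]
    - [1,0,0,-40,0]
    - [1,0,0,-20,0]
    - [1,0,0,-8,0]
    - [1,0,0,0,0]
    - [1,0,0,0,0]

```text
time: 3.42
ee_pos: [0.4897, -0.264, 0.0201]
orientation: [-0.428, 0.427, -0.563, 0.564]
contact_force: [0.2, -0.3, 0.2]
width: 0.0004
```

```bash
python3 - <<'E'
from h import *
from cell import arm,optics
import cv2
s=arm.observe(); print(j(s["ee_pos"]),s["ee_pos"],s["contact_force"])
for c,(x0,y0,x1,y1) in dict(scene=(170,180,370,370)).items():
    d=optics.snapshot(c); cv2.imwrite(f"pics/{c}2.png",cv2.resize(d["img"][y0:y1,x0:x1],None,fx=3,fy=3))
E
```

```text
[ 0.00067158 -0.15138259] [ 0.48969192 -0.26395634  0.02011181] [ 0.19433208 -0.30139591  0.19093567]
```

View pics/scene2.png

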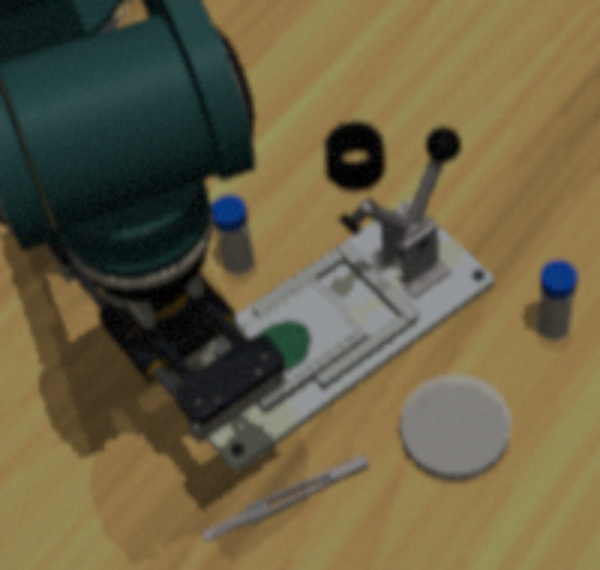

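Request:
servo_tool:
  rows:
    - [1,2.7,9.6,0,0]
    - [1,2.7,9.6,0,0]
    - [1,2.1,7.7,0,0]
    - [1,1.6,5.8,0,0]
    - [1,1.6,5.8,0,0]
    - [1,1.6,5.8,0,0]

```text
time: 4.22
ee_pos: [0.5014, -0.2188, 0.0186]
orientation: [0.427, -0.427, 0.563, -0.563]
contact_force: [-0.6, -0.4, -0.6]
width: 0.0003
```

Request:
servo_tool:
  rows:
    - [1,1.1,3.9,0,0]
    - [1,1.1,3.9,0,0]
    - [1,0.8,2.9,0,0]

```text
time: 4.6
ee_pos: [0.5044, -0.2083, 0.0187]
orientation: [-0.427, 0.427, -0.563, 0.563]
contact_force: [-0.1, -0.2, 0.1]
width: 0.0006
```

```bash
cat > look.py <<'E'
import sys
from h import *
from cell import arm,optics
import cv2
s=arm.observe(); print(np.round(j(s["ee_pos"])*1000,1),s["ee_pos"],s["contact_force"],s["time"])
for c,(x0,y0,x1,y1) in dict(scene=(170,180,370,370),top=(280,180,450,310)).items():
    d=optics.snapshot(c); cv2.imwrite(f"pics/{c}{sys.argv[1]}.png",cv2.resize(d["img"][y0:y1,x0:x1],None,fx=3,fy=3))
    for n in ["plate_center","lever_knob","lever_foot"]:
        print(c,n,[(round(r["p"],2),np.round(j(r["at"])*1000).tolist(),round(r["at"][2],3)) for r in optics.pinpoint(n,c)])
E
python3 look.py 3
```

```text
[ -0.  -93.8] [ 0.50442208 -0.20827898  0.01865491] [-0.10835798 -0.23329436  0.0549818 ] 4.6
scene plate_center [(0.93, [-6.0, -58.0], 0.017)]
scene lever_knob [(0.78, [-2.0, 97.0], 0.142), (0.41, [-4.0, 63.0], 0.062)]
scene lever_foot [(0.56, [2.0, 1.0], 0.118)]
top plate_center [(0.56, [3.0, -62.0], 0.017), (0.25, [-5.0, 96.0], 0.138)]
top lever_knob [(0.73, [-3.0, 97.0], 0.138)]
top lever_foot [(0.49, [-0.0, 2.0], 0.116)]
```

View pics/scene3.png

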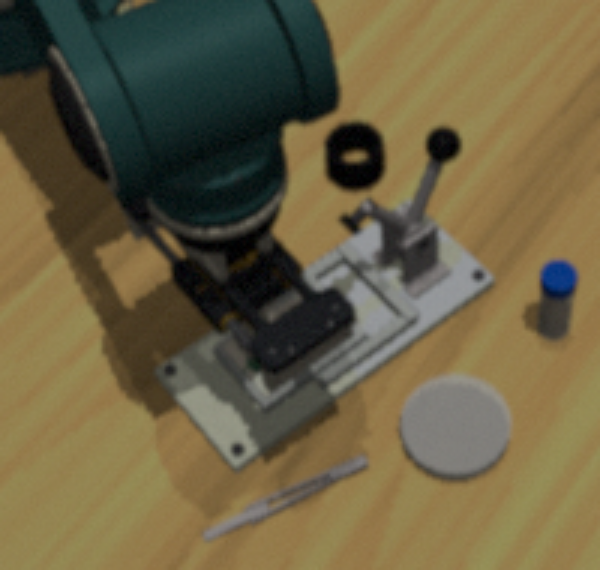

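```bash
python3 - <<'E'
from h import *
from cell import optics
import cv2
d=optics.snapshot("scene"); f=240/np.tan(np.radians(d["vfov"]/2))
def px(x,y,z):
    p=np.r_[w(x,y),z]; c=d["R"]@p+d["t"]; return np.array([c[0]/c[2]*f+d["cx"],c[1]/c[2]*f+d["cy"]])
im=d["img"][230:340,215:345]; k=6
im=cv2.resize(im,None,fx=k,fy=k,interpolation=cv2.INTER_CUBIC); im=cv2.convertScaleAbs(im,alpha=1.6)
def poly(yc,col):
    P=[((px(sx*.035,yc+sy*.05,.026)-[215,230]+.5)*k).astype(int) for sx,sy in((1,1),(1,-1),(-1,-1),(-1,1))]
    cv2.polylines(im,[np.array(P)],True,col,1)
poly(-.061,(0,0,255)); poly(-.036,(0,255,0))
cv2.imwrite("pics/z3.png",im)
E
```

```text
(no output)
```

View pics/z3.png

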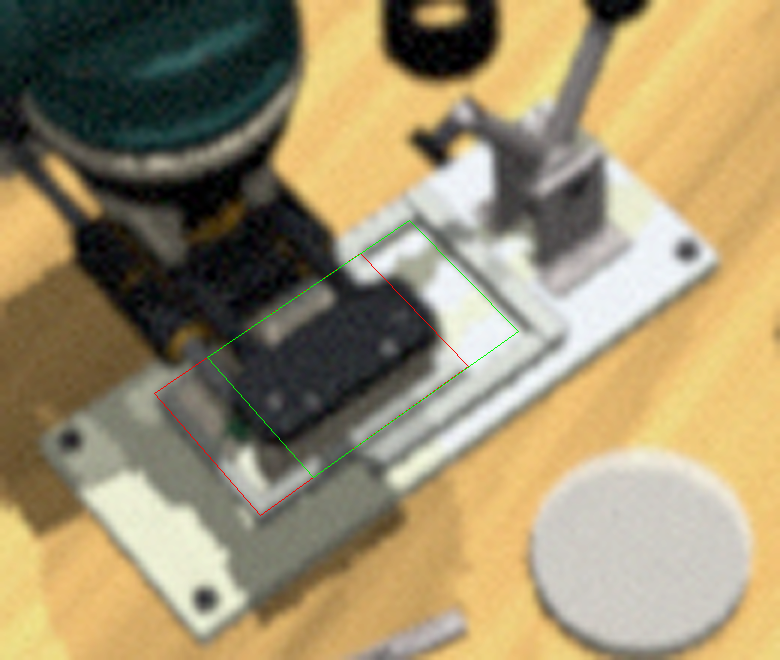

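```bash
python3 - <<'E'
from h import *
from cell import optics,arm
import cv2
s=arm.observe(); print(s["q"],s["ee_pos"],s["orientation"])
T=np.array(s["ee_pos"])
for cam,(x0,y0,x1,y1),k in(("scene",(190,180,350,340),4),("top",(310,180,450,310),5)):
    d=optics.snapshot(cam); f=240/np.tan(np.radians(d["vfov"]/2))
    def px(p):
        c=d["R"]@np.array(p)+d["t"]; return np.array([c[0]/c[2]*f+d["cx"],c[1]/c[2]*f+d["cy"]])
    v,u=np.mgrid[:480,:640]; z=d["depth"]
    P=np.stack([(u-d["cx"])/f*z,(v-d["cy"])/f*z,z],-1); W=(P-d["t"])@d["R"]
    im=cv2.convertScaleAbs(cv2.resize(d["img"][y0:y1,x0:x1],None,fx=k,fy=k,interpolation=cv2.INTER_CUBIC),alpha=1.5)
    for h,col in((0,(0,0,255)),(.0188,(0,255,255)),(.084,(255,0,0)),(.18,(255,0,255))):
        q=((px(T+[0,0,h])-[x0,y0]+.5)*k).astype(int); cv2.circle(im,tuple(int(i) for i in q),4,col,-1)
    cv2.imwrite(f"pics/{cam}4.png",im)
    if cam=="scene":
        for r in range(270,312,4): print(r,[(c,*np.round(j(W[r,c])*1000).astype(int),int(W[r,c,2]*1000)) for c in range(240,300,6)])
E
```

```text
[-4.38870161e-01 -6.79869166e-02  1.90762818e+00 -2.72498496e-05
  1.30198029e+00 -1.65793541e-01] [ 0.50432567 -0.20857112  0.01864214] [ 0.42727839 -0.42730434  0.56340698 -0.56339751]
270 [(240, np.int64(9), np.int64(-116), 183), (246, np.int64(5), np.int64(-101), 164), (252, np.int64(21), np.int64(-96), 176), (258, np.int64(23), np.int64(-84), 167), (264, np.int64(37), np.int64(-78), 177), (270, np.int64(31), np.int64(-61), 154), (276, np.int64(-40), np.int64(-3), 20), (282, np.int64(-36), np.int64(11), 12), (288, np.int64(-22), np.int64(20), 18), (294, np.int64(-10), np.int64(29), 24)]
274 [(240, np.int64(6), np.int64(-117), 165), (246, np.int64(21), np.int64(-111), 176), (252, np.int64(24), np.int64(-99), 169), (258, np.int64(24), np.int64(-86), 156), (264, np.int64(28), np.int64(-74), 149), (270, np.int64(52), np.int64(-74), 176), (276, np.int64(-37), np.int64(-6), 9), (282, np.int64(-25), np.int64(3), 14), (288, np.int64(-16), np.int64(14), 14), (294, np.int64(-1), np.int64(22), 22)]
278 [(240, np.int64(10), np.int64(-120), 159), (246, np.int64(29), np.int64(-116), 177), (252
[... 2930 characters left out ...]
7), 24), (258, np.int64(84), np.int64(-129), 153), (264, np.int64(87), np.int64(-118), 145), (270, np.int64(32), np.int64(-75), 24), (276, np.int64(40), np.int64(-64), 20), (282, np.int64(45), np.int64(-51), 12), (288, np.int64(55), np.int64(-41), 14), (294, np.int64(56), np.int64(-25), -1)]
310 [(240, np.int64(-11), np.int64(-130), 10), (246, np.int64(-2), np.int64(-120), 11), (252, np.int64(11), np.int64(-111), 18), (258, np.int64(23), np.int64(-102), 24), (264, np.int64(33), np.int64(-92), 26), (270, np.int64(36), np.int64(-79), 14), (276, np.int64(43), np.int64(-67), 10), (282, np.int64(53), np.int64(-57), 11), (288, np.int64(56), np.int64(-43), 0), (294, np.int64(65), np.int64(-32), 0)]
```

View pics/scene4.png

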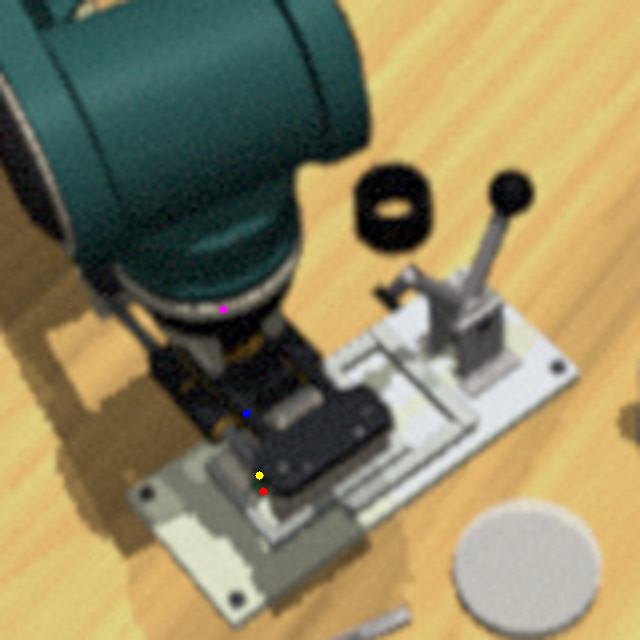

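View pics/top4.png

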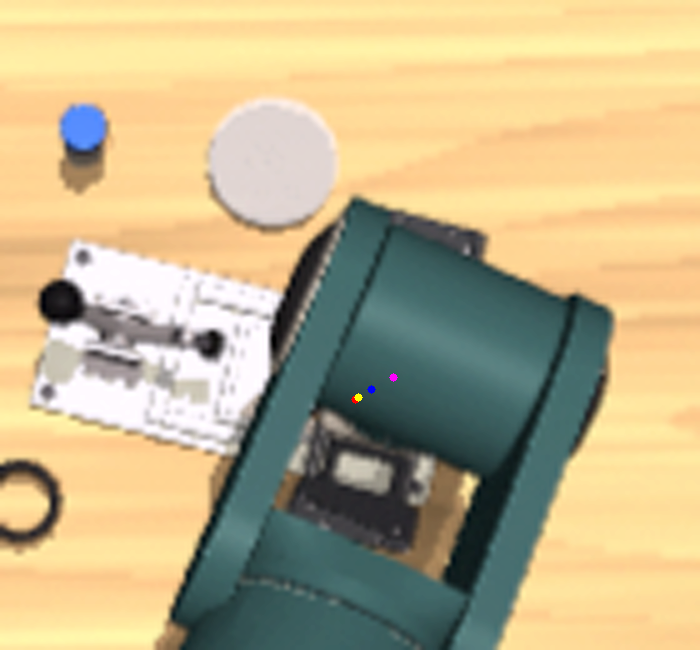

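```bash
python3 - <<'E'
from h import *
from cell import optics,arm
d=optics.snapshot("scene"); f=240/np.tan(np.radians(d["vfov"]/2))
v,u=np.mgrid[:480,:640]; z=d["depth"]
P=np.stack([(u-d["cx"])/f*z,(v-d["cy"])/f*z,z],-1); W=(P-d["t"])@d["R"]
for r in range(284,308): print(r," ".join("%4d,%4d,%3d|"%(*np.round(j(W[r,c])*1000),W[r,c,2]*1000) for c in range(243,262,2)))
E
```

```text
284   25,-124,157|   29,-121,159|   30,-117,157|   38,-117,166|   47,-117,176|   49,-113,175|   53,-111,177|   30, -95,134|  -32, -60, 24|  -30, -56, 23|
285   27,-125,158|   31,-123,159|   31,-118,155|   30,-114,149|   45,-116,170|   53,-116,179|   55,-113,178|   29, -96,129|  -31, -61, 22|  -28, -57, 22|
286   29,-126,157|   32,-123,157|   30,-119,151|   31,-114,147|   46,-117,169|   54,-117,177|   56,-113,176|   58,-110,175|   18, -86,102|  -25, -59, 24|
287   29,-127,154|   31,-124,154|   33,-120,152|   30,-115,143|   13,-102,109|   55,-118,176|   58,-115,177|   61,-112,177|   17, -86, 98|   66,-106,177|
288   29,-128,151|   30,-124,149|   36,-122,154|   36,-118,150|   14,-103,108|   53,-117,169|   62,-117,180|   62,-113,175|   66,-111,178|   68,-108,178|
289   29,-128,148|   31,-125,147|   37,-123,153|   40,-120,153|   13,-104,103|   50,-116,160|   61,-117,175|   63,-114,175|  500,-329,932|   69,-108,176|
290   30,-129,146|   32,-125,144|   36,-123,147|   42,-121,153|   41,-117,147|   19,-102,105|   59,-117,169|   66,-116,176|   69,-113,178|   71,-110,177|
291   29,-129,140|  -4
[... 1895 characters left out ...]
-105, 27|    1,-101, 25|    4, -97, 25|   83,-130,164|   92,-130,175|   94,-127,175|
304  -19,-116, 11|  -16,-113, 11|   -8,-111, 20|   -4,-109, 22|    0,-105, 23|    4,-102, 25|    7, -99, 25|   82,-130,160|   90,-129,169|   93,-127,171|
305  -18,-118, 10|  -14,-114, 10|   -8,-112, 16|   -2,-110, 23|    3,-107, 25|    5,-104, 24|    8,-100, 23|   81,-130,154|   90,-130,165|   95,-128,170|
306  -16,-119,  9|  -11,-116, 13|   -8,-113, 13|   -1,-111, 20|    4,-108, 23|    7,-105, 24|   10,-101, 24|   79,-129,147|   89,-130,160|   93,-128,164|
307  -13,-121, 11|  -10,-117, 11|   -8,-113,  9|   -1,-112, 16|    3,-109, 18|    8,-106, 22|   14,-104, 26|   17,-100, 27|   87,-129,153|   92,-128,159|
```

The fingers did not touch the plate: depth shows the shut tips ending at z≈50 mm while the reported TCP z is 19 mm, so they passed over it. I'll go back and come down about 31 mm lower, watching the force.

Request:
servo_tool:
  rows:
    - [1,-5.3,-19.3,0,0]
    - [1,-5.3,-19.3,0,0]
    - [1,-4,-14.5,0,0]
    - [1,0,0,-10,0]
    - [1,0,0,-8,0]
    - [1,0,0,-4,0]
    - [1,0,0,0,0]
    - [1,0,0,0,0]

```text
time: 6.2
ee_pos: [0.49, -0.2614, -0.0031]
orientation: [-0.427, 0.427, -0.563, 0.563]
contact_force: [-0.2, 0.3, 0.1]
width: -0.0
```

```bash
cat > fing.py <<'E'
from h import *
from cell import optics,arm
s=arm.observe(); print(np.round(j(s["ee_pos"])*1000,1),s["ee_pos"],s["contact_force"])
d=optics.snapshot("scene"); f=240/np.tan(np.radians(d["vfov"]/2))
v,u=np.mgrid[:480,:640]; z=d["depth"]
P=np.stack([(u-d["cx"])/f*z,(v-d["cy"])/f*z,z],-1); W=(P-d["t"])@d["R"]
J=(W[...,:2]-O)@np.stack([X,Y],1)*1000; t=j(s["ee_pos"])*1000
m=(z>0)&(abs(J[...,0]-t[0])<22)&(abs(J[...,1]-t[1])<13)&(W[...,2]<.12)
for a,b in zip(range(0,120,8),range(8,128,8)):
    k=m&(W[...,2]*1000>=a)&(W[...,2]*1000<b)
    if k.sum(): print(a,k.sum(),np.round(np.c_[J[k].min(0),J[k].max(0)]).tolist(), "dark",int((d["img"][k].mean(1)<90).sum()))
E
python3 fing.py
```

```text
[   0.3 -148.9] [ 0.48996297 -0.26142154 -0.00313161] [-0.24898998  0.34323935  0.08354309]
0 13 [[-21.0, 6.0], [-161.0, -157.0]] dark 13
56 5 [[-1.0, 11.0], [-158.0, -158.0]] dark 5
64 3 [[5.0, 15.0], [-158.0, -158.0]] dark 3
72 6 [[10.0, 18.0], [-158.0, -141.0]] dark 6
80 9 [[18.0, 20.0], [-148.0, -141.0]] dark 9
88 2 [[18.0, 19.0], [-148.0, -141.0]] dark 2
```

Request:
servo_tool:
  rows:
    - [1,0,0,-4,0]
    - [1,0,0,-3,0]
    - [1,0,0,-1,0]
    - [1,0,0,0,0]

```text
time: 6.75
ee_pos: [0.4897, -0.2615, -0.0114]
orientation: [0.427, -0.427, 0.563, -0.563]
contact_force: [-0.0, 0.5, -0.5]
width: 0.0003
```

Request:
servo_tool:
  rows:
    - [1,0,0,-1.5,0]
    - [1,0,0,0,0]

```text
time: 7.0
ee_pos: [0.4897, -0.2615, -0.0129]
orientation: [0.427, -0.427, 0.563, -0.563]
contact_force: [-0.5, -0.1, 1.0]
width: 0.0006
```

Request:
servo_tool:
  rows:
    - [1,0,0,-1.5,0]
    - [1,0,0,0,0]

```text
time: 7.25
ee_pos: [0.4897, -0.2615, -0.0145]
orientation: [0.427, -0.427, 0.563, -0.563]
contact_force: [0.8, -0.1, 1.1]
width: 0.0007
```

```bash
python3 look.py 5
```

```text
[   0. -149.] [ 0.48968267 -0.26151022 -0.01450881] [ 0.83098182 -0.13345906  1.09732119] 7.25
scene plate_center [(0.65, [-3.0, -59.0], 0.019)]
scene lever_knob [(0.85, [-1.0, 93.0], 0.142)]
scene lever_foot [(0.66, [1.0, 0.0], 0.117), (0.31, [2.0, -62.0], 0.01)]
top plate_center [(0.79, [-3.0, -62.0], 0.019)]
top lever_knob [(0.58, [-0.0, 5.0], -0.0), (0.45, [-2.0, 98.0], 0.14)]
top lever_foot [(0.62, [-4.0, 1.0], 0.117)]
```

View pics/scene5.png

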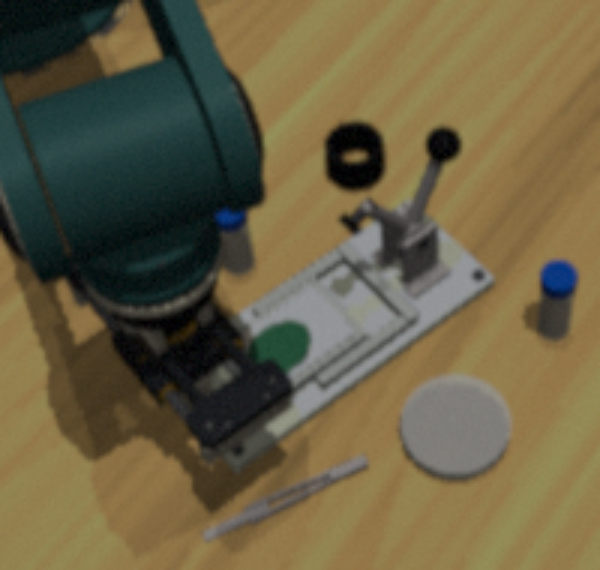

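Request:
servo_tool:
  rows:
    - [1,2.1,7.7,0,0]
    - [1,1.6,5.8,0,0]
    - [1,1.6,5.8,0,0]
    - [1,1.1,3.9,0,0]
    - [1,1.1,3.9,0,0]
    - [1,1.1,3.9,0,0]
    - [1,1.1,3.9,0,0]
    - [1,0,0,0,0]

```text
time: 8.65
ee_pos: [0.4995, -0.2264, -0.0144]
orientation: [0.427, -0.427, 0.563, -0.563]
contact_force: [-0.1, -0.0, 0.1]
width: 0.0006
```

```bash
python3 look.py 6
```

```text
[ 1.000e-01 -1.126e+02] [ 0.49952065 -0.22641951 -0.01437932] [-0.12709258 -0.00285637  0.10960183] 8.65
scene plate_center [(0.7, [-3.0, -48.0], 0.019)]
scene lever_knob [(0.78, [1.0, 95.0], 0.142)]
scene lever_foot [(0.72, [0.0, 1.0], 0.12), (0.29, [131.0, -13.0], 0.0)]
top plate_center [(0.77, [-1.0, -53.0], 0.018), (0.69, [-1.0, -53.0], 0.013)]
top lever_knob [(0.65, [-2.0, 95.0], 0.139)]
top lever_foot [(0.72, [-4.0, -1.0], 0.114)]
```

View pics/scene6.png

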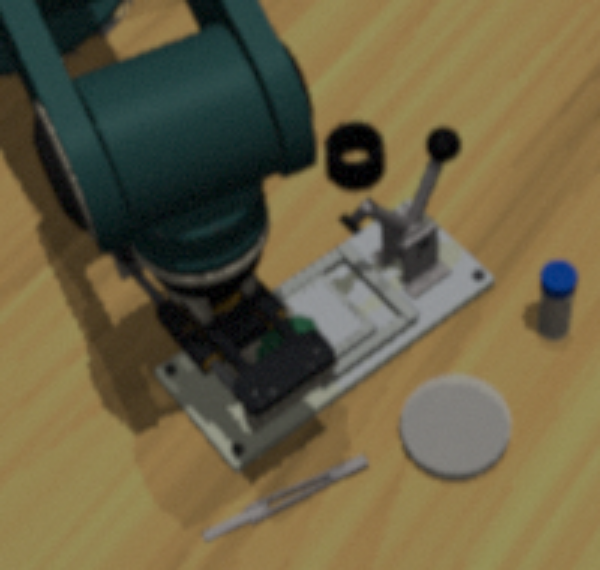

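The plate now moves (gap to stop shrinking, leaf forward). Continue.

Request:
servo_tool:
  rows:
    - [1,1.1,3.9,0,0]
    - [1,1.1,3.9,0,0]
    - [1,1.1,3.9,0,0]
    - [1,1.1,3.9,0,0]
    - [1,0.8,2.9,0,0]
    - [1,0.5,1.9,0,0]

```text
time: 9.8
ee_pos: [0.5052, -0.206, -0.0144]
orientation: [0.427, -0.427, 0.563, -0.563]
contact_force: [-0.3, -0.7, -0.9]
width: 0.0009
```

Request:
servo_tool:
  rows:
    - [1,0.3,1,0,0]
    - [1,0.3,1,0,0]

```text
time: 10.05
ee_pos: [0.5058, -0.2042, -0.0144]
orientation: [0.427, -0.427, 0.563, -0.563]
contact_force: [0.9, -0.9, -0.6]
width: 0.0004
```

Request:
servo_tool:
  rows:
    - [1,0.3,1,0,0]
    - [1,0,0,0,0]

```text
time: 10.3
ee_pos: [0.5061, -0.2035, -0.0143]
orientation: [-0.427, 0.427, -0.563, 0.564]
contact_force: [-0.1, -3.6, -0.2]
width: 0.0003
```

Request:
servo_tool:
  rows:
    - [1,0.3,1,0,0]
    - [1,0,0,0,0]
    - [1,0,0,0,0]

```text
time: 10.68
ee_pos: [0.5063, -0.2035, -0.0141]
orientation: [-0.427, 0.428, -0.563, 0.564]
contact_force: [-0.9, -11.0, -0.2]
width: 0.0003
```

```bash
python3 look.py 7
```

```text
[  0.5 -88.6] [ 0.50634194 -0.20346217 -0.01412357] [ -0.87729365 -10.99652005  -0.15875981] 10.675
scene plate_center [(0.91, [-2.0, -28.0], 0.019)]
scene lever_knob [(0.95, [-0.0, 96.0], 0.143)]
scene lever_foot [(0.92, [-1.0, -1.0], 0.117), (0.52, [-1.0, 16.0], 0.018)]
top plate_center [(0.8, [0.0, -32.0], 0.014)]
top lever_knob [(0.59, [-4.0, 97.0], 0.14)]
top lever_foot [(0.79, [-2.0, -1.0], 0.114)]
```

View pics/scene7.png

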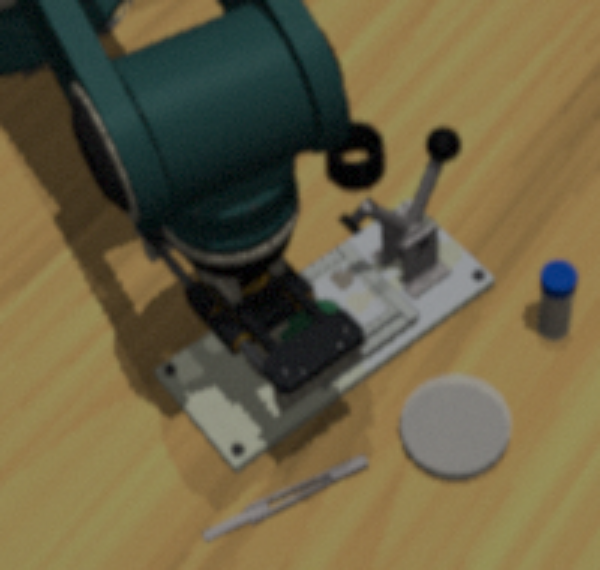

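Plate home: −11 N against the stop, networks put its centre at about −30. Back off, lift, go over the lever.

Request:
servo_tool:
  rows:
    - [1,-1.3,-4.8,0,0]
    - [1,-4,-14.5,0,0]
    - [1,0,0,40,0]
    - [1,0,0,55,0]
    - [1,0,0,55,0]
    - [1,0,0,50,0]
    - [1,0,0,0,0]

```text
time: 11.95
ee_pos: [0.5021, -0.2228, 0.19]
orientation: [-0.428, 0.426, -0.561, 0.565]
contact_force: [-0.1, -1.0, -0.4]
width: 0.0006
```

```bash
python3 look.py 8
```

```text
[   1.7 -108.4] [ 0.50214697 -0.22276371  0.18997755] [-0.0698916  -0.96718901 -0.38842753] 11.95
scene plate_center [(0.6, [-4.0, -26.0], 0.018)]
scene lever_knob [(0.71, [0.0, 94.0], 0.143)]
scene lever_foot [(0.95, [2.0, -2.0], 0.117), (0.46, [1.0, -3.0], -0.001), (0.17, [97.0, -144.0], 0.002)]
top plate_center [(0.57, [-3.0, -34.0], 0.018)]
top lever_knob [(0.75, [-4.0, 98.0], 0.138), (0.71, [116.0, 116.0], 0.001)]
top lever_foot [(0.69, [-3.0, 2.0], 0.115)]
```

View pics/scene8.png

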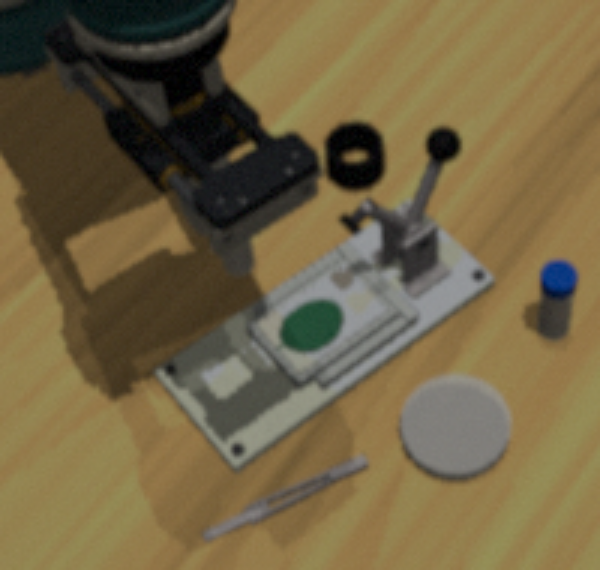

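Plate sits fully home against the stop, flat (no visible gap at about (390,290)). Now travel over the lever.

Request:
servo_tool:
  rows:
    - [1,11.1,40.2,0,0]
    - [1,11.1,40.2,0,0]
    - [1,11.1,40.2,0,0]
    - [1,11.1,40.2,0,0]
    - [1,11.1,40.2,0,0]
    - [1,11.1,40.2,0,0]
    - [1,0,0,0,0]

```text
time: 13.22
ee_pos: [0.5678, 0.0218, 0.185]
orientation: [0.428, -0.428, 0.563, -0.562]
contact_force: [0.3, -0.1, -0.0]
width: 0.0004
```

Request:
servo_tool:
  rows:
    - [1,0,0,-40,0]
    - [1,0,0,-40,0]
    - [1,0,0,-15,0]
    - [1,0,0,0,0]

```text
time: 13.72
ee_pos: [0.5674, 0.0192, 0.0904]
orientation: [0.427, -0.428, 0.564, -0.563]
contact_force: [-0.4, -0.4, 1.3]
width: 0.0005
```

```bash
python3 look.py 9; python3 fing.py
```

```text
[-1.000e-01  1.423e+02] [0.56740176 0.01922574 0.09041159] [-0.42682175 -0.35373894  1.26718296] 13.725
scene plate_center [(0.61, [-3.0, -29.0], 0.019)]
scene lever_knob [(0.86, [-1.0, 96.0], 0.143), (0.39, [0.0, -28.0], 0.009)]
scene lever_foot [(0.61, [1.0, 1.0], 0.116), (0.56, [-3.0, 64.0], 0.063)]
top plate_center [(0.91, [-2.0, -30.0], 0.018)]
top lever_knob [(0.58, [-1.0, 95.0], 0.141), (0.58, [2.0, 20.0], 0.015)]
top lever_foot [(0.57, [-2.0, 0.0], 0.116)]
[  0.3 142.8] [0.56790581 0.01963852 0.09130726] [-0.14151179  0.25580765  0.67697475]
0 42 [[-20.0, 22.0], [131.0, 154.0]] dark 25
```

View pics/scene9.png

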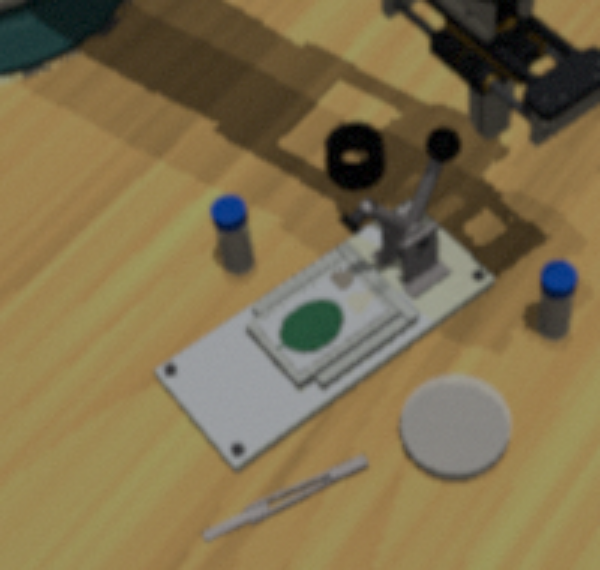

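Request:
servo_tool:
  rows:
    - [1,-2.7,-9.6,0,0]
    - [1,-1.9,-6.7,0,0]
    - [1,-1.3,-4.8,0,0]
    - [1,-1.3,-4.8,0,0]
    - [1,-1.3,-4.8,0,0]
    - [1,-1.9,-6.7,0,0]

```text
time: 14.92
ee_pos: [0.5582, -0.0167, 0.0921]
orientation: [0.429, -0.426, 0.563, -0.563]
contact_force: [1.6, 11.0, 8.6]
width: 0.0006
```

Request:
servo_tool:
  rows:
    - [1,-1.9,-6.7,0,0]
    - [1,-1.9,-6.7,0,0]
    - [1,-1.9,-6.7,0,0]

```text
time: 15.3
ee_pos: [0.552, -0.0375, 0.0914]
orientation: [0.428, -0.427, 0.563, -0.563]
contact_force: [1.3, 5.8, 4.6]
width: 0.0006
```

```bash
python3 look.py 10
```

```text
[ 0.2 83.5] [ 0.5519917  -0.03753649  0.09143807] [1.2709007  5.79585459 4.56282571] 15.3
scene plate_center [(0.7, [-2.0, -26.0], 0.021)]
scene lever_knob [(0.95, [0.0, 62.0], 0.149)]
scene lever_foot [(0.78, [1.0, -16.0], 0.087)]
top plate_center [(0.8, [-2.0, -31.0], 0.014)]
top lever_knob []
top lever_foot [(0.41, [-6.0, -16.0], 0.083), (0.26, [-136.0, 534.0], 0.002)]
```

View pics/scene10.png

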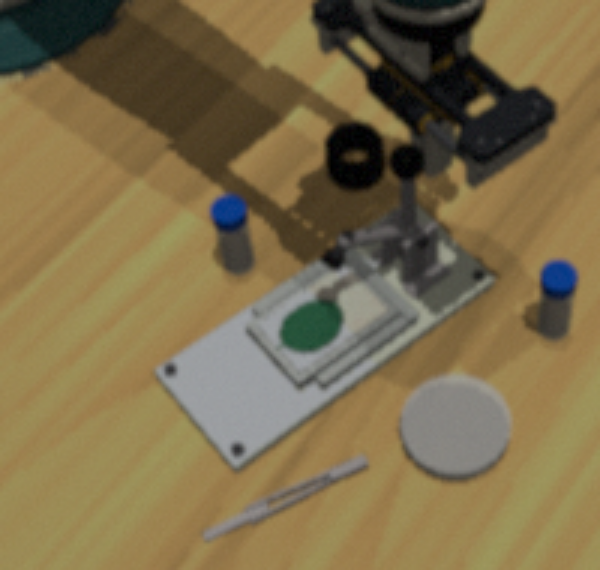

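Request:
servo_tool:
  rows:
    - [1,-1.9,-6.7,0,0]
    - [1,-1.9,-6.7,0,0]
    - [1,-1.9,-6.7,0,0]
    - [1,-1.9,-6.7,0,0]
    - [1,-1.9,-6.7,0,0]

```text
time: 16.32
ee_pos: [0.5417, -0.0721, 0.0904]
orientation: [0.427, -0.427, 0.563, -0.563]
contact_force: [0.3, -0.5, -0.2]
width: 0.0006
```

```bash
python3 look.py 11
```

```text
[-0.5 47.4] [ 0.54172447 -0.07207853  0.09039018] [ 0.26148561 -0.52794488 -0.15663643] 16.325
scene plate_center [(0.68, [-2.0, -27.0], 0.017)]
scene lever_knob [(0.77, [-2.0, 20.0], 0.14)]
scene lever_foot [(0.87, [3.0, -23.0], 0.05)]
top plate_center [(0.63, [-2.0, -30.0], 0.018)]
top lever_knob []
top lever_foot []
```

View pics/scene11.png

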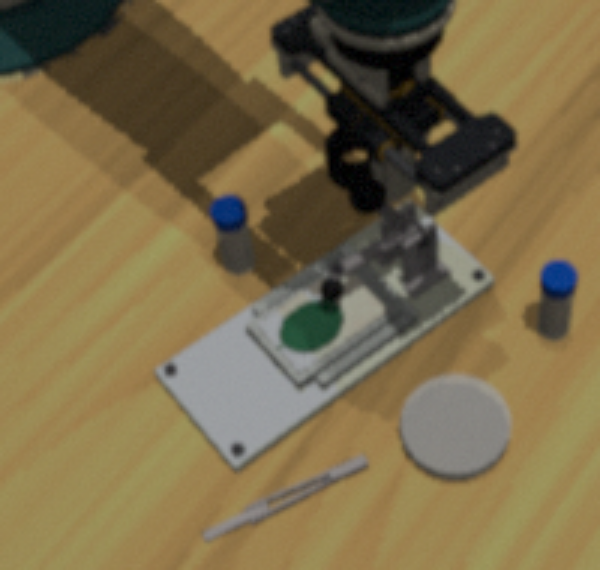

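Request:
servo_tool:
  rows:
    - [1,0,0,0,0]
    - [1,0,0,0,0]
    - [1,0,0,0,0]
    - [1,0,0,0,0]

```text
time: 17.23
ee_pos: [0.5421, -0.0714, 0.0906]
orientation: [0.427, -0.427, 0.563, -0.563]
contact_force: [-0.2, 0.6, 0.5]
width: 0.0004
```

```bash
python3 look.py 12
```

```text
[-0.3 48.2] [ 0.54205868 -0.07135192  0.0906353 ] [-0.20244164  0.61566998  0.46775309] 17.225
scene plate_center [(0.65, [-5.0, -28.0], 0.02)]
scene lever_knob [(0.58, [1.0, -2.0], 0.127)]
scene lever_foot [(0.67, [-0.0, -12.0], 0.025)]
top plate_center [(0.8, [0.0, -31.0], 0.017)]
top lever_knob [(0.5, [91.0, -143.0], -0.004)]
top lever_foot [(0.22, [-0.0, 19.0], 0.016)]
```

View pics/scene12.png

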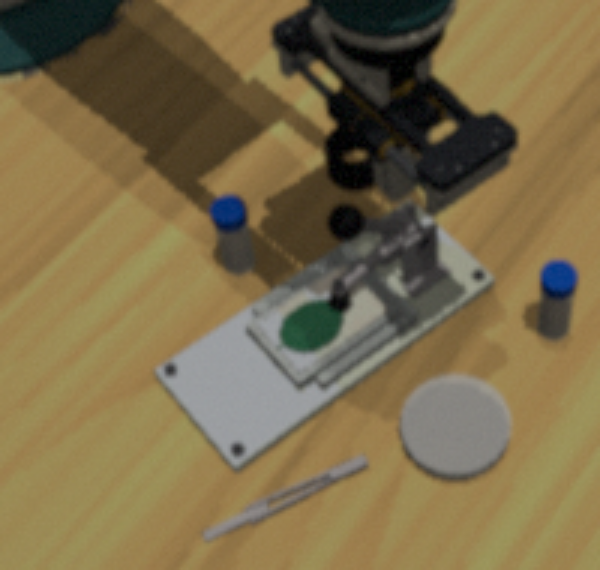

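The lever snapped: knob at y≈0, z≈0.127, and the foot sole at z≈0.025 on the plate. Retreat backward and up, clear of everything.

Request:
servo_tool:
  rows:
    - [1,4,14.5,15,0]
    - [1,5.3,19.3,40,0]
    - [1,0,0,50,0]
    - [1,0,0,50,0]
    - [1,0,0,0,0]
    - [1,0,0,0,0]
    - [1,0,0,0,0]
    - [1,0,0,0,0]

```text
time: 18.62
ee_pos: [0.5511, -0.0374, 0.2447]
orientation: [0.427, -0.428, 0.564, -0.563]
contact_force: [-0.0, 0.2, -0.8]
width: 0.0006
```

```bash
python3 look.py 13; python3 - <<'E'
from cell import optics
from h import *
for n in "vial_a dish_a tweezers lens_stand".split():
    print(n,[(round(r["p"],2),np.round(r["at"],3).tolist()) for r in optics.pinpoint(n,"scene")])
E
```

```text
[-0.7 83.3] [ 0.55111506 -0.03743544  0.24474922] [-0.04361322  0.15724277 -0.79136725] 18.625
scene plate_center [(0.93, [-2.0, -31.0], 0.019)]
scene lever_knob [(0.96, [1.0, 3.0], 0.125), (0.46, [110.0, -404.0], 0.001)]
scene lever_foot [(0.86, [2.0, -10.0], 0.026), (0.16, [0.0, -30.0], 0.021)]
top plate_center [(0.82, [-0.0, -32.0], 0.018), (0.62, [0.0, 22.0], 0.015)]
top lever_knob [(0.39, [-3.0, 4.0], 0.124)]
top lever_foot [(0.39, [-3.0, -16.0], 0.02)]
vial_a [(0.86, [0.669, -0.041, 0.003]), (0.55, [0.526, -0.533, 0.0]), (0.53, [0.416, -0.129, 0.002])]
dish_a [(0.78, [0.54, 0.432, -0.002]), (0.73, [0.659, -0.163, 0.004]), (0.43, [0.519, -0.144, 0.02]), (0.28, [0.528, -0.115, 0.126])]
tweezers [(0.53, [0.58, -0.282, 0.001])]
lens_stand [(0.93, [0.442, 0.001, -0.0])]
```

View pics/scene13.png

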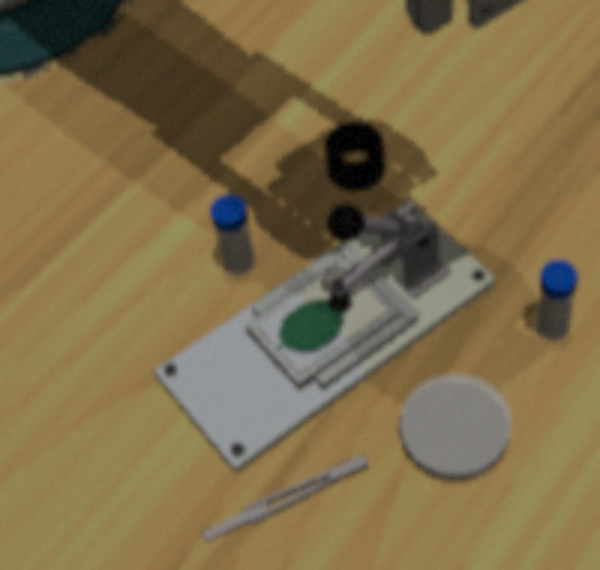

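Lever locked with its foot on the plate at (340,298), plate home, bystanders unmoved, robot clear.

```bash
python3 -c "
from cell import hand_in; print(hand_in())"
```

```text
the job is handed in; nothing more can be done
None
```

I slid the plate home against the end stop and pushed the lever over its dead point until it snapped into lock. I handed the job in at about 18.7 s of the 48 s allowed.

**Plate:** It came up against the stop with about 11 N on the shut fingers. The networks put its centre at jig y of −31 to −32 mm (±4 mm) in the last pictures. That is too coarse to prove the −32.5 mm limit; the 11 N contact and the closed gap in the picture are the better evidence.

**Lever:** The last pictures put the knob at y ≈ +3 mm, z ≈ 125 mm, against a nominal locked position of +1 and 123. The foot's sole is at z ≈ 26 mm, on the plate's top. I could not measure the foot's force directly.

**Bystanders and robot:** In the last look the dish beside the jig, tweezers, lens stand and three vials were within a few mm of their starting positions. I could not match a second bystander dish for certain. The robot was clear, with about 0 N on it.

**Disagreement found:** The shut fingertips are about 31 mm higher than the reported TCP. My first push therefore passed over the plate without touching it. I found this in the depth image and repeated the push that much lower.

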